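# Put the washed sauce pump back together

## Robot

A 6-joint arm with a two-finger parallel gripper is mounted at the origin on the work surface. World frame = base frame: x ahead of the robot, y to its left, z up, the work surface at z = 0. Lengths are in mm, angles in rad, forces in N, time in s.
With the tool pointing down it reaches from about 400 to 925 mm from the base axis. Payload 12.5 kg.
Tool frame: the origin (TCP) lies on the centre line of the jaws, within the pads' length; the fingertips stand 19 mm ahead of it and the grasp point (between the pads) is the TCP; z points along the fingers, y is the line along which they close (so a half turn about z gives the same grasp; the last joint's range is limited). The gripper opens to 95 mm and grips with 3 to 60 N. Pads are 20 mm wide; open, the fingers measure 119 mm over their backs; the gripper's body (75 mm by 180 mm) begins 59 mm behind the grasp point.
Start: joints at [-1.401, 0.491, 1.559, -0, 1.092, -0.106], TCP at [170.22, -601.39, 233.661] pointing down, gripper open.
Joint ranges: [-3.1, 3.1], [-0.84, 2.19], [0.05, 2.79], [-1.13, 4.28], [0.06, 2.93], [-2.69, 2.69]. Speed limits (rad/s): [2.22, 2.22, 2.79, 3.14, 3.14, 3.14].

## Interface

Orientations are given as [roll, pitch, yaw] about the fixed x, y, z axes, in that order (R = Rz(yaw) Ry(pitch) Rx(roll)).
In Python, from cell import state, read_camera, job_done gives the robot as it stands.
- The arm moves only by the tool arm_command, never from a script. Its argument "deltas" is a list of rows, each an object of numbers: "dx", "dy", "dz": the shift along the world's x, y, z in m; "yaw": the turn about the world's z in degrees. In form: [{"dx": .., "dy": .., "dz": .., "yaw": ..}, ...]. A call has 1 to 20 rows; each row shifts and turns the commanded pose from where the row before left it; what a row does not reach is not made up. A row lasts 1/10 s, in which the tool goes at most 50 mm and 8.59 degrees, less where a joint would pass 70% of its speed; a pose out of reach is approached as far as the arm can. A call with a gripper value outside its range is refused whole. "gripper" is the finger opening in m, from 0 to 0.0951, set as the call begins (left out, the last holds). The fingers move at their own pace and stop on an object; the grip force is fixed at half the most. Time passes only in rows, so rows that do not move let the fingers close. It gives the time, the measured TCP pose, the force, the opening and the grip force at its end, in the units of the state.
- state(): the state, without advancing time (a new reading comes with each control period).
- read_camera(name): name is "scene" or "top" or "wrist"; returns a dict with "color" (480x640x3 uint8, red, green, blue), "range_z" (480x640 float32, mm along the optical axis (not along the pixel's ray), 0 where there is no reading), "fx", "fy", "cx", "cy" (pixels), "extrinsics" (4x4, takes a point from camera to world coordinates). Camera axes: x right, y up, looking along -z (the intrinsics and any distortion apply to the point x, -y, -z); pixel columns grow to the right and rows downward; lengths in mm; the calibration is good to about 2 mm. A picture is of the moment at which its call begins.
- job_done(): hands the job in; it is judged then, once.
The state is a dict: "t": time; "joints": joint angles; "qvel": joint speeds; "tau": joint torques, N m; "eef_pos": TCP position; "tcp_rot": TCP orientation; "ft_force": force on the tool from outside, world axes, zero at the start; "moment": the same for the moment, N m; "opening": opening from 0.0 (shut) to 1.0 (fully open); "grip_force": force on a finger pad.
Only numpy, scipy, OpenCV 4.12 (cv2) and the standard library are available. Lean on these libraries where they do the work, as an engineer would, in place of code of your own. Each camera call takes 0.05 s, during which the arm holds its last target. There are 200 camera calls.

## Task

The table-top sauce pump has been washed: slip its loose coil spring down over the upright pump rod until it sits fully home on the lid, giving it a slight twist if the coils catch on the rod's cross pin. Then set the T-handle over the rod with its bar in line with the cross pin, push it down against the spring, give it about a quarter turn so that it locks on the pin, and let it rise. Finally check the stroke by pushing the handle right down and letting it spring back up, without disturbing the things on the turntable.

Things in the scene. Friction and masses are not known exactly. Their poses are not given: they have to be found in the camera images.
- sauce_pump: Fixed sauce pump: a brushed steel box 192 mm long, 124 mm wide and 103 mm high to its lid, reaching 116 mm to the spout side of the rod and 76 mm behind it, with a thin curved steel spout pipe (top at 143 mm) on the lid. Origin on the worktop straight under the rod; x axis level, pointing away from the spout (the spout points to -x, from 70 to 146 mm out), z up.
- seat (a point): Centre of the spring seat on the lid, 108 mm above the worktop, on the rod's axis: the flat top of a 50 mm round flange. A 29 mm wide, 12 mm high tapered collar round the rod stands on it, and the spring's lowest coil must sit around this collar, on the flange. Axes as sauce_pump.
- pump_rod (a joint): Height of the sliding pump rod in m: 0 = right down (it starts there, held by its weight), 0.018 = right up against its stop. The rod does not turn.
- rod_tip (a point): Tip of the upright rod: 13 mm round steel with a tapered end, 85 mm above the seat when the rod is down. Axes as sauce_pump; moves up with the rod.
- cross_pin (a point): Centre of the cross pin through the rod, 31 mm below the tip (54 mm above the seat when the rod is down). The pin is 5 mm thick and 24 mm long from end to end, sticking out 5.5 mm on both sides of the rod along this point's x axis, that is in line with the spout. Moves up with the rod.
- spring: Loose steel compression spring standing upright on the draining mat: 75 mm long, 41 mm outside and 32 mm clear inside diameter, 3 mm wire, two closed turns at each end, about 75 g, stiffness about 0.35 N per mm; it compresses along its axis only. Origin at the centre of its lower end, z along its axis.
- spring_top (a point): Centre of the spring's upper end, 75 mm above its lower end when relaxed.
- handle: Loose black plastic T-handle standing upright on the draining mat, 72 mm high, 95 to 155 g: a round flange (44 mm wide, up to 19 mm high) narrows to a 26 mm round neck above 25 mm height, topped by a level bar 76 mm long and 26 mm wide, from 48 to 72 mm height. Origin at the centre of its underside, x along the bar, z up.
- handle_mouth (a point): Centre of the handle's underside, which rests on the spring. It has a 17 mm hole for the rod with a 9 mm wide slot along the bar (x) that lets the cross pin through the 6 mm thick bottom; above it the pin can turn freely, either way, in a 36 mm wide cavity. The bore stops the rod's tip 46 mm deep.
- handle_top (a point): Centre of the top face of the handle's bar, 72 mm above its underside. To pass the pin the underside must be pushed below 45.5 mm above the seat (rod down, about 10 N); it stops at 39 mm. Turned 40 degrees or more from the pin it is captured; let go, the spring then lifts handle and rod 18 mm, underside to 63.5 mm above the seat.
- mat: Fixed flat draining mat of pale split bamboo, 200 by 220 mm and 4 mm thick, on which spring and handle stand, 80 to 165 mm apart. Origin at the centre of its underside.
- turntable: Fixed black plastic turntable, 300 mm across and 26 mm high, to the robot's left; its top turns if pushed. Origin at the centre of its underside. Leave it alone.
- pestle: Granite pestle standing on its broad end on the turntable, 150 mm high, 58 mm across at the foot. Origin at the centre of its underside. Leave alone.
- bowl: Yellow melamine bowl on the turntable, 124 mm across, 52 mm high. Origin at the centre of its underside. Leave alone.
- dish: White ceramic dipping dish on the turntable, 80 mm across, 24 mm high. Origin at the centre of its underside. Leave alone.
- jar: Glass spice jar with a metal twist cap on the turntable, 58 mm across, 95 mm high. Origin at the centre of its underside. Leave alone.
Not all that is in view belongs to the job. What is shaped like the handle but yellow is not meant.

How it is judged:
By the outcome, as a careful person would: the job done as asked, in the order asked, and still so for the second after the job is handed in, with the robot touching nothing.
It also fails if it takes over 67 s, if anything falls off the work surface, if the arm or the gripper's body presses on something with over 40 N, if the wrist force passes 120 N, or if a joint passes its speed limit or range.

## Working session

There is one attempt and no reset: what is moved stays moved. The work goes in short steps, Python scripts to look and compute and a tool call to move; the robot and the scene stay as the last step left them, time stands still between calls to the robot, and variables do not carry over. Pictures are saved under pics/ and viewed, at most 10 in all, crops included, and the job is handed in when it is done.

Besides the shell and the picture viewer there is one more tool, called after "Request:" as name(argument=value, ...) on one line, values as JSON. arm_command: Moves the arm, as the interface text tells. Its arguments: {"type":"object","properties":{"deltas":{"type":"array"},"gripper":{"type":"number"}},"required":["deltas"]}

```bash
mkdir -p pics; ls; cat > h.py <<'E'
import numpy as np, cv2
from cell import state, read_camera
def grab(n,f=None):
    c=read_camera(n)
    if f: cv2.imwrite('pics/'+f,c['color'][:,:,::-1])
    np.savez('/tmp/%s.npz'%n,**c)
    return c
def load(n): return np.load('/tmp/%s.npz'%n)
def pts(c):
    z=c['range_z'];v,u=np.mgrid[:480,:640]
    P=np.stack([(u-c['cx'])/c['fx']*z,-(v-c['cy'])/c['fy']*z,-z,np.ones_like(z)],-1)
    return (P@c['extrinsics'].T)[...,:3]
def ray(c,u,v,h):
    d=c['extrinsics'][:3,:3]@np.array([(u-c['cx'])/c['fx'],-(v-c['cy'])/c['fy'],-1]);o=c['extrinsics'][:3,3]
    return o+d*(h-o[2])/d[2]
E
python3 - <<'E'
from h import *
for n in ('scene','top'):
    c=grab(n,n+'0.png'); print(n,{k:np.array(c[k]).round(2).tolist() for k in c if k not in('color','range_z')})
print(state())
E
```

```text
pics
scene {'fx': 434.58, 'fy': 434.58, 'cx': 315.57, 'cy': 238.89, 'extrinsics': [[0.27, -0.7, 0.66, 1139.74], [0.96, 0.21, -0.17, -128.35], [-0.02, 0.69, 0.73, 861.54], [0.0, 0.0, 0.0, 1.0]]}
top {'fx': 510.64, 'fy': 510.64, 'cx': 313.91, 'cy': 240.32, 'extrinsics': [[-0.05, 0.97, -0.24, 150.32], [-1.0, -0.04, 0.01, 62.14], [-0.0, 0.24, 0.97, 1525.99], [0.0, 0.0, 0.0, 1.0]]}
{'t': 0.1, 'joints': array([-1.40060613e+00,  4.91510299e-01,  1.55936986e+00, -1.05272370e-05,
        1.09171244e+00, -1.05585853e-01]), 'qvel': array([-0.00068741, -0.00067554, -0.00010311, -0.00109897, -0.00070834,
        0.00033197]), 'tau': array([ 1.49706826e-03, -6.13625979e+01, -2.58605647e+01,  6.93555479e-02,
        4.70127957e-02, -4.81866118e-05]), 'eef_pos': array([ 170.17930693, -601.18755653,  233.11975289]), 'tcp_rot': array([-3.14059729e+00, -9.60994040e-05,  2.75780858e-01]), 'ft_force': array([-0.5596885 ,  0.39279704,  0.49188217]), 'moment': array([0.0158635 , 0.04205218, 0.04153275]), 'grip_force': 0.0, 'opening': 0.9988458943230927}
```

View pics/scene0.png

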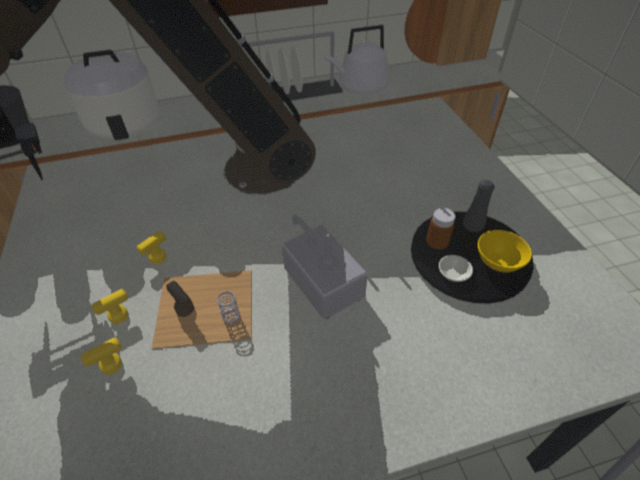

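View pics/top0.png

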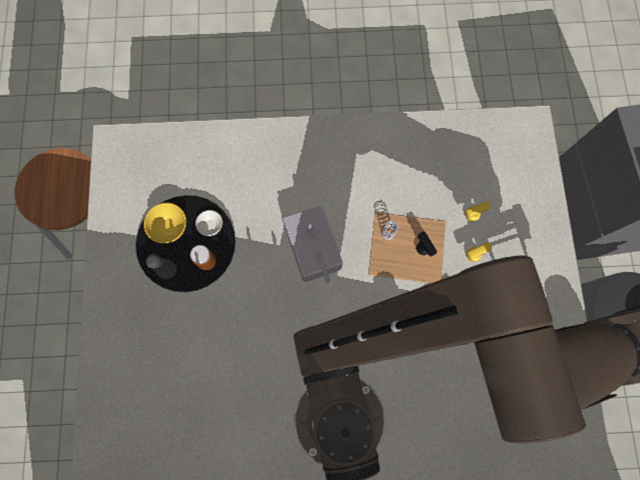

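The scene image shows the mat at (203,310). The black handle is at (181,298) and the spring's upper end at (227,298), with its shadow running to (244,350). The pump is at (323,270), with its spout towards (297,220). In the top image the handle is at (425,244), the spring at (388,230), the pump lid at (312,243) and its spout at (325,275). The T-shaped candidates in the scene image are yellow at (152,247), (112,305) and (103,355), and black at (181,298). Only the black one, standing on the mat, fits the description. I'll confirm it in a crop.

```bash
python3 - <<'E'
from h import *
s=load('scene');t=load('top')
a=cv2.resize(s['color'][190:370,120:380],None,fx=3,fy=3,interpolation=cv2.INTER_CUBIC)[:,:,::-1]
cv2.imwrite('pics/crop1.png',a)
for n,c,(u0,u1,v0,v1) in (('scene',s,(155,200,270,325)),('top',t,(400,445,225,262))):
    P=pts(c)[v0:v1,u0:u1].reshape(-1,3);C=c['color'][v0:v1,u0:u1].reshape(-1,3)
    Q=P[(P[:,2]>64)&(P[:,2]<90)&(C.max(1)<90)]
    if len(Q):
        r=cv2.minAreaRect(Q[:,:2].astype(np.float32));print(n,'handle bar',len(Q),Q.mean(0).round(1),r)
for n,c,(u0,u1,v0,v1) in (('scene',s,(210,260,280,325)),('top',t,(370,402,210,245))):
    P=pts(c)[v0:v1,u0:u1].reshape(-1,3)
    for lo,hi in((12,70),(70,90)):
        Q=P[(P[:,2]>lo)&(P[:,2]<hi)]
        if len(Q): print(n,'spring',lo,len(Q),Q.mean(0).round(1),Q.min(0).round(),Q.max(0).round())
for n,c,(u0,u1,v0,v1) in (('scene',s,(270,380,200,325)),('top',t,(270,350,190,290))):
    P=pts(c)[v0:v1,u0:u1].reshape(-1,3)
    Q=P[(P[:,2]>94)&(P[:,2]<112)]
    print(n,'lid',len(Q),Q.mean(0).round(1),cv2.minAreaRect(Q[:,:2].astype(np.float32)))
    Q=P[(P[:,2]>150)&(P[:,2]<205)]; print('rod',len(Q),Q.mean(0).round(1) if len(Q) else 0, Q.max(0) if len(Q) else 0)
    Q=P[(P[:,2]>118)&(P[:,2]<147)]; print('spout',len(Q),Q.mean(0).round(1) if len(Q) else 0)
E
```

```text
scene handle bar 308 [ 493.4 -281.8   74.7] ((489.6086120605469, -283.20538330078125), (71.27037048339844, 24.473344802856445), 27.275733947753906)
top handle bar 227 [ 483.6 -281.5   74.6] ((484.7314453125, -283.13531494140625), (75.08199310302734, 28.63865852355957), 28.17568016052246)
scene spring 12 245 [ 542.3 -180.5   42.9] [ 516. -201.   12.] [ 559. -160.   70.]
scene spring 70 107 [ 537.9 -179.2   76.2] [ 518. -200.   70.] [ 559. -161.   81.]
top spring 12 152 [ 537.9 -180.6   38.2] [ 502. -222.   12.] [ 601. -130.   70.]
top spring 70 49 [ 535.6 -179.5   78.4] [ 516. -200.   70.] [ 556. -160.   87.]
scene lid 2831 [517.   50.9 104. ] ((490.39398193359375, 48.0063362121582), (221.16664123535156, 117.50399780273438), 16.892122268676758)
rod 89 [527.3  57.7 174.3] [535.42013928  64.196      195.03803022]
spout 262 [456.5  36.6 135.1]
top lid 2312 [501.7  54.  103.2] ((484.53875732421875, 48.72648620605469), (223.9325408935547, 118.328125), 17.061723709106445)
rod 36 [519.3  59.3 177.3] [527.53413522  65.36337178 199.84121792]
spout 159 [430.1  32.3 137.7]
```

View pics/crop1.png

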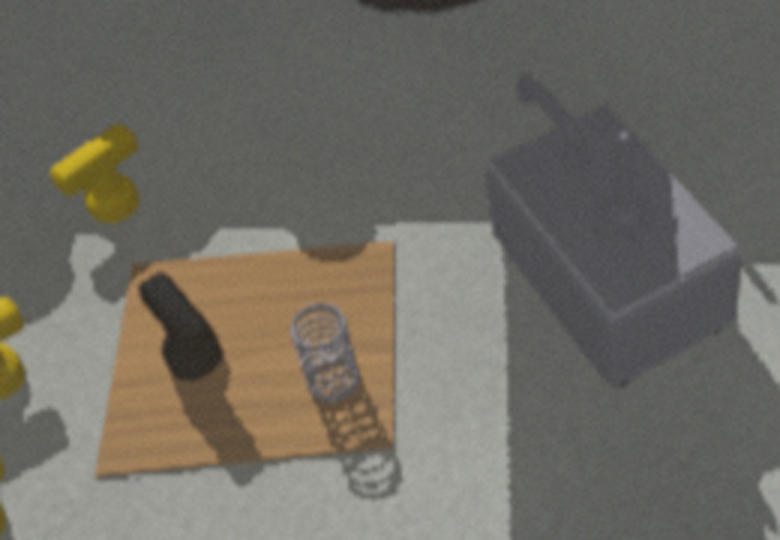

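The crop confirms the black T-handle on the mat at crop (185,330) and the spring beside it at (325,350). Measured positions are handle (487,-283) with its bar at 28°, spring (537,-180), and rod about (523,58) with the pump axis at 17°. The heights and sizes agree with the description.

Request:
arm_command(deltas=[{"dx": 0.015, "dy": 0.018}, {"dx": 0.026, "dy": 0.03}, {"dx": 0.026, "dy": 0.03}, {"dx": 0.026, "dy": 0.03}, {"dx": 0.026, "dy": 0.03}, {"dx": 0.026, "dy": 0.03}, {"dx": 0.026, "dy": 0.03}, {"dx": 0.026, "dy": 0.03}, {"dx": 0.026, "dy": 0.03}, {"dx": 0.026, "dy": 0.03}, {"dx": 0.026, "dy": 0.03}, {"dx": 0.026, "dy": 0.03}, {"dx": 0.026, "dy": 0.03}, {"dx": 0.026, "dy": 0.03}, {"dx": 0.014, "dy": 0.013}, {}, {}], gripper=0.095)

```text
$.deltas[0]: bad value
```

```bash
python3 - <<'E'
from h import *
c=grab('wrist','w1.png'); s=state(); print(s['t'],s['eef_pos'],s['tcp_rot']); print(c['extrinsics'].round(2),c['fx'],c['cx'],c['cy'])
P=pts(c);z=P[...,2]
E=s['eef_pos']
m=(z>60)&(z<90)&(np.hypot(P[...,0]-E[0],P[...,1]-E[1])<60)
Q=P[m];print(len(Q))
if len(Q):print(Q.mean(0),Q.min(0),Q.max(0),cv2.minEnclosingCircle(Q[:,:2].astype(np.float32)))
E
```

```text
0.15 [ 170.1954359  -601.21145589  233.2082591 ] [-3.14079156e+00 -7.21508442e-05  2.75813960e-01]
[[ 2.7000e-01  9.2000e-01  2.7000e-01  2.4745e+02]
 [-9.6000e-01  2.6000e-01  7.0000e-02 -5.7914e+02]
 [-0.0000e+00 -2.8000e-01  9.6000e-01  3.8333e+02]
 [ 0.0000e+00  0.0000e+00  0.0000e+00  1.0000e+00]] 377.003001319513 311.8402912740685 239.45987593562776
0
```

View pics/w1.png

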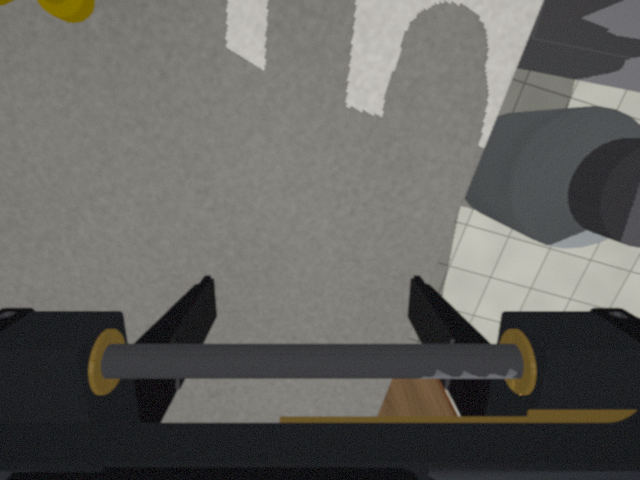

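The move was refused because every key is needed in every row. This wrist view, at the start pose, shows only the fingers at (200,340) and (420,340).

Request:
arm_command(deltas=[{"dx": 0.015, "dy": 0.018, "dz": 0, "yaw": 0}, {"dx": 0.026, "dy": 0.03, "dz": 0, "yaw": 0}, {"dx": 0.026, "dy": 0.03, "dz": 0, "yaw": 0}, {"dx": 0.026, "dy": 0.03, "dz": 0, "yaw": 0}, {"dx": 0.026, "dy": 0.03, "dz": 0, "yaw": 0}, {"dx": 0.026, "dy": 0.03, "dz": 0, "yaw": 0}, {"dx": 0.026, "dy": 0.03, "dz": 0, "yaw": 0}, {"dx": 0.026, "dy": 0.03, "dz": 0, "yaw": 0}, {"dx": 0.026, "dy": 0.03, "dz": 0, "yaw": 0}, {"dx": 0.026, "dy": 0.03, "dz": 0, "yaw": 0}, {"dx": 0.026, "dy": 0.03, "dz": 0, "yaw": 0}, {"dx": 0.026, "dy": 0.03, "dz": 0, "yaw": 0}, {"dx": 0.026, "dy": 0.03, "dz": 0, "yaw": 0}, {"dx": 0.026, "dy": 0.03, "dz": 0, "yaw": 0}, {"dx": 0.014, "dy": 0.013, "dz": 0, "yaw": 0}, {"dx": 0, "dy": 0, "dz": 0, "yaw": 0}], gripper=0.095)

```text
t: 1.75
eef_pos: [538.4, -178.6, 233.3]
tcp_rot: [-3.141, 0.0, 0.279]
ft_force: [0.0, -0.9, -0.3]
opening: 0.997
grip_force: 0.0
```

```bash
python3 - <<'E'
from h import *
c=grab('wrist','w2.png'); s=state(); print(s['t'],s['eef_pos'],s['tcp_rot'])
P=pts(c);z=P[...,2]
E=s['eef_pos']
m=(z>64)&(z<90)&(np.hypot(P[...,0]-E[0],P[...,1]-E[1])<60)
Q=P[m];print(len(Q))
if len(Q):print(Q.mean(0),Q.min(0),Q.max(0),cv2.minEnclosingCircle(Q[:,:2].astype(np.float32)))
E
```

```text
1.8 [ 537.45181339 -179.63902691  233.2964862 ] [-3.14132759e+00  5.62112054e-04  2.77827193e-01]
651
[ 538.95260249 -179.8881303    74.86311585] [ 517.47738243 -200.12436664   64.00522799] [ 557.75761261 -160.0575479    78.7101518 ] ((537.631591796875, -180.26890563964844), 20.47258949279785)
```

View pics/w2.png

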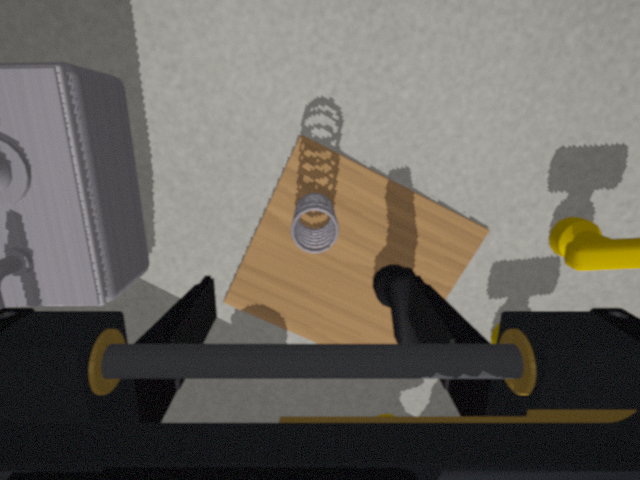

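The wrist view shows the spring end as a circle at (315,230), 41 mm across and centred at (537.6,-180.3). That is 0.7 mm from the TCP, so I'll descend.

Request:
arm_command(deltas=[{"dx": 0, "dy": -0.0007, "dz": -0.02, "yaw": 0}, {"dx": 0, "dy": 0, "dz": -0.04, "yaw": 0}, {"dx": 0, "dy": 0, "dz": -0.04, "yaw": 0}, {"dx": 0, "dy": 0, "dz": -0.035, "yaw": 0}, {"dx": 0, "dy": 0, "dz": -0.022, "yaw": 0}, {"dx": 0, "dy": 0, "dz": -0.012, "yaw": 0}, {"dx": 0, "dy": 0, "dz": 0, "yaw": 0}])

```text
t: 2.5
eef_pos: [536.3, -181.7, 63.6]
tcp_rot: [-3.14, 0.002, 0.275]
ft_force: [0.7, -0.6, 0.8]
opening: 1.001
grip_force: 0.0
```

Request:
arm_command(deltas=[{"dx": 0, "dy": 0, "dz": 0, "yaw": 0}, {"dx": 0, "dy": 0, "dz": 0, "yaw": 0}, {"dx": 0, "dy": 0, "dz": 0, "yaw": 0}, {"dx": 0, "dy": 0, "dz": 0, "yaw": 0}, {"dx": 0, "dy": 0, "dz": 0, "yaw": 0}, {"dx": 0, "dy": 0, "dz": 0, "yaw": 0}, {"dx": 0, "dy": 0, "dz": 0, "yaw": 0}], gripper=0.03)

```text
t: 3.2
eef_pos: [537.2, -181.1, 64.7]
tcp_rot: [3.142, 0.0, 0.276]
ft_force: [-0.1, 0.2, 0.3]
opening: 0.464
grip_force: 0.0
```

Request:
arm_command(deltas=[{"dx": 0, "dy": 0, "dz": 0, "yaw": 0}, {"dx": 0, "dy": 0, "dz": 0, "yaw": 0}, {"dx": 0, "dy": 0, "dz": 0, "yaw": 0}, {"dx": 0, "dy": 0, "dz": 0, "yaw": 0}])

```text
t: 3.6
eef_pos: [537.2, -181.0, 64.6]
tcp_rot: [-3.142, 0.0, 0.276]
ft_force: [-0.0, 0.3, -1.0]
opening: 0.413
grip_force: 30.0
```

Request:
arm_command(deltas=[{"dx": 0, "dy": 0, "dz": 0.01, "yaw": 0}, {"dx": 0, "dy": 0, "dz": 0.025, "yaw": 0}, {"dx": 0, "dy": 0, "dz": 0.04, "yaw": 0}, {"dx": 0, "dy": 0, "dz": 0.04, "yaw": 0}, {"dx": 0, "dy": 0, "dz": 0.04, "yaw": 0}, {"dx": 0, "dy": 0, "dz": 0.04, "yaw": 0}, {"dx": 0, "dy": 0, "dz": 0.02, "yaw": 0}, {"dx": 0, "dy": 0.02, "dz": 0.01, "yaw": 0.5}, {"dx": 0, "dy": 0.035, "dz": 0, "yaw": 0.5}, {"dx": 0, "dy": 0.035, "dz": 0, "yaw": 0}, {"dx": 0, "dy": 0.035, "dz": 0, "yaw": 0}, {"dx": 0, "dy": 0.02, "dz": 0, "yaw": 0}, {"dx": 0, "dy": 0, "dz": 0, "yaw": 0}, {"dx": 0, "dy": 0, "dz": 0, "yaw": 0}])

```text
t: 5.0
eef_pos: [537.1, -36.1, 290.2]
tcp_rot: [3.141, -0.0, 0.294]
ft_force: [-0.2, -0.3, -0.4]
opening: 0.416
grip_force: 30.0
```

```bash
python3 - <<'E'
from h import *
c=grab('wrist','w3.png'); s=state(); print(s['t'],s['eef_pos'],s['tcp_rot'],s['opening'],s['grip_force'])
P=pts(c);z=P[...,2]
v,u=np.mgrid[:480,:640]
g=(np.hypot(P[...,0]-523,P[...,1]-58)<45)
m=(z>150)&(z<203)&g
Q=P[m];print(len(Q))
if len(Q):
    print(Q.mean(0),Q.min(0),Q.max(0)); print(u[m].min(),u[m].max(),v[m].min(),v[m].max())
    for lo in range(150,203,6):
        q=Q[(Q[:,2]>=lo)&(Q[:,2]<lo+6)]
        if len(q):print(lo,len(q),q.mean(0).round(1),cv2.minEnclosingCircle(q[:,:2].astype(np.float32)))
m=(z>97)&(z<111)&(abs(P[...,0]-500)<150)&(abs(P[...,1]-50)<130)
Q=P[m];print(len(Q),cv2.minAreaRect(Q[:,:2].astype(np.float32)))
E
```

```text
5.05 [537.18217938 -36.59434701 290.03849496] [ 3.14111577e+00 -2.31770531e-04  2.93272131e-01] 0.4121352575298669 30.003600281270337
623
[526.02805993  57.44342378 175.27959025] [511.40603755  52.82904982 150.20852052] [535.26827565  65.36423538 193.33574993]
168 199 204 235
150 39 [527.1  55.8 152.9] ((524.376953125, 57.81443405151367), 6.065150260925293)
156 62 [527.4  56.6 159.8] ((523.2650146484375, 59.95183181762695), 12.075576782226562)
162 131 [525.7  58.1 164.2] ((523.3504638671875, 60.12886047363281), 12.134743690490723)
168 49 [527.3  56.2 171.2] ((525.089599609375, 58.46220397949219), 6.0823235511779785)
174 60 [527.2  56.3 177. ] ((523.8849487304688, 58.88534164428711), 6.333600997924805)
180 116 [526.2  57.3 183.3] ((523.531005859375, 59.23636245727539), 6.461826324462891)
186 121 [525.   58.3 189.1] ((523.8192749023438, 59.00166320800781), 4.994625568389893)
192 45 [523.6  59.  192.6] ((523.6820678710938, 59.29012680053711), 3.2432005405426025)
20698 ((505.4473876953125, 54.105430603027344), (181.45428466796875, 116.005859375), 16.622392654418945)
```

View pics/w3.png

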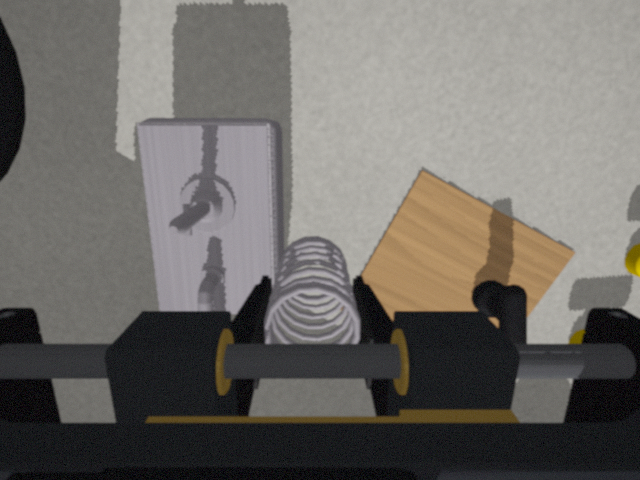

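The wrist view shows the spring held upright at (312,290) and the rod with its cross pin at (190,215). The rod is at (523.6,59.1) with its tip at 193 mm, as specified, and the pump axis is at 16.6°.

Request:
arm_command(deltas=[{"dx": -0.001, "dy": 0.01, "dz": 0, "yaw": 0}, {"dx": -0.004, "dy": 0.025, "dz": 0, "yaw": 0}, {"dx": -0.005, "dy": 0.03, "dz": 0, "yaw": 0}, {"dx": -0.003, "dy": 0.02, "dz": 0, "yaw": 0}, {"dx": -0.001, "dy": 0.0105, "dz": 0, "yaw": 0}, {"dx": 0, "dy": 0, "dz": -0.01, "yaw": 0}, {"dx": 0, "dy": 0, "dz": -0.01, "yaw": 0}, {"dx": 0, "dy": 0, "dz": 0, "yaw": 0}, {"dx": 0, "dy": 0, "dz": 0, "yaw": 0}])

```text
t: 5.95
eef_pos: [523.3, 58.6, 269.2]
tcp_rot: [-3.141, 0.001, 0.292]
ft_force: [0.5, 0.6, 0.7]
opening: 0.412
grip_force: 30.0
```

```bash
python3 - <<'E'
from h import *
E=np.mean([state()['eef_pos'] for _ in range(3)],0)
c=grab('wrist','w4.png'); print(E,state()['eef_pos'])
P=pts(c);z=P[...,2]
r=np.hypot(P[...,0]-E[0],P[...,1]-E[1])
for lo in range(200,260,8):
    q=P[(z>=lo)&(z<lo+8)&(r<26)]
    if len(q)>5:print(lo,len(q),cv2.minEnclosingCircle(q[:,:2].astype(np.float32)))
q=P[(z>170)&(z<196)&(r<26)];print(len(q),q.mean(0) if len(q) else 0, cv2.minEnclosingCircle(q[:,:2].astype(np.float32)) if len(q) else 0)
E
```

```text
[523.29959895  58.63235594 269.15052815] [523.43574455  58.73534415 269.51778776]
200 55 ((524.8875122070312, 59.65362548828125), 19.69210433959961)
208 532 ((523.7523193359375, 59.294429779052734), 20.393321990966797)
216 449 ((523.6395263671875, 59.25176239013672), 20.42368507385254)
224 507 ((523.5440673828125, 59.49385452270508), 20.559707641601562)
232 670 ((523.8717041015625, 59.04049301147461), 20.600385665893555)
240 588 ((523.6298217773438, 59.266292572021484), 20.40106201171875)
248 993 ((527.340087890625, 59.874942779541016), 24.261592864990234)
256 991 ((528.2070922851562, 60.13848114013672), 23.851472854614258)
38 [525.99393682  59.68997467 186.19545022] ((523.6332397460938, 59.53058624267578), 6.4748663902282715)
```

The spring axis matches the rod axis to within 0.3 mm, so I'll lower it.

Request:
arm_command(deltas=[{"dx": 0, "dy": 0, "dz": -0.01, "yaw": 0}, {"dx": 0, "dy": 0, "dz": -0.012, "yaw": 0}, {"dx": 0, "dy": 0, "dz": -0.012, "yaw": 0}, {"dx": 0, "dy": 0, "dz": -0.01, "yaw": 0}, {"dx": 0, "dy": 0, "dz": -0.01, "yaw": 0}, {"dx": 0, "dy": 0, "dz": -0.01, "yaw": 0}, {"dx": 0, "dy": 0, "dz": -0.01, "yaw": 0}, {"dx": 0, "dy": 0, "dz": -0.009, "yaw": 0}, {"dx": 0, "dy": 0, "dz": 0, "yaw": 0}])

```text
t: 6.9
eef_pos: [522.8, 59.4, 185.4]
tcp_rot: [-3.141, 0.002, 0.293]
ft_force: [-1.1, 1.2, -0.3]
opening: 0.413
grip_force: 30.0
```

Request:
arm_command(deltas=[{"dx": 0, "dy": 0, "dz": -0.005, "yaw": 0}, {"dx": 0, "dy": 0, "dz": -0.005, "yaw": 0}, {"dx": 0, "dy": 0, "dz": -0.004, "yaw": 0}, {"dx": 0, "dy": 0, "dz": -0.003, "yaw": 0}, {"dx": 0, "dy": 0, "dz": -0.002, "yaw": 0}, {"dx": 0, "dy": 0, "dz": 0, "yaw": 0}])

```text
t: 7.5
eef_pos: [523.2, 59.4, 167.6]
tcp_rot: [3.141, 0.0, 0.293]
ft_force: [0.6, 0.1, 0.7]
opening: 0.41
grip_force: 30.3
```

Request:
arm_command(deltas=[{"dx": 0, "dy": 0, "dz": 0, "yaw": 0}, {"dx": 0, "dy": 0, "dz": 0, "yaw": 0}, {"dx": 0, "dy": 0, "dz": 0, "yaw": 0}, {"dx": 0, "dy": 0, "dz": 0, "yaw": 0}, {"dx": 0, "dy": 0, "dz": 0.01, "yaw": 0}, {"dx": 0, "dy": 0, "dz": 0.03, "yaw": 0}, {"dx": 0, "dy": 0, "dz": 0.03, "yaw": 0}, {"dx": 0, "dy": -0.01, "dz": 0.03, "yaw": 0}, {"dx": 0, "dy": -0.03, "dz": 0.02, "yaw": 1}, {"dx": -0.004, "dy": -0.04, "dz": 0, "yaw": 2}, {"dx": -0.004, "dy": -0.04, "dz": 0, "yaw": 2}, {"dx": -0.004, "dy": -0.04, "dz": 0, "yaw": 2}, {"dx": -0.004, "dy": -0.04, "dz": 0, "yaw": 2}, {"dx": -0.004, "dy": -0.04, "dz": 0, "yaw": 2}, {"dx": -0.004, "dy": -0.04, "dz": 0, "yaw": 0}, {"dx": -0.004, "dy": -0.03, "dz": 0, "yaw": 0}, {"dx": -0.004, "dy": -0.02, "dz": 0, "yaw": 0}, {"dx": -0.004, "dy": -0.01, "dz": 0, "yaw": 0}, {"dx": 0, "dy": 0, "dz": 0, "yaw": 0}], gripper=0.095)

```text
t: 9.4
eef_pos: [486.8, -281.2, 288.0]
tcp_rot: [3.141, -0.0, 0.484]
ft_force: [-0.2, 0.7, -0.2]
opening: 0.998
grip_force: 0.0
```

```bash
python3 - <<'E'
from h import *
c=grab('wrist','w5.png'); s=state(); print(s['t'],s['eef_pos'],s['tcp_rot'])
P=pts(c);z=P[...,2];C=c['color'].max(2)
m=(z>64)&(z<84)&(np.hypot(P[...,0]-487,P[...,1]+283)<55)
Q=P[m];print('bar',len(Q),Q.mean(0),cv2.minAreaRect(Q[:,:2].astype(np.float32)))
Q=Q[Q[:,2]>73];print('top',len(Q),Q.mean(0),cv2.minAreaRect(Q[:,:2].astype(np.float32)))
t=grab('scene','s5.png');print(t['extrinsics'].shape)
P=pts(t);z=P[...,2];r=np.hypot(P[...,0]-523.6,P[...,1]-59.2)
for lo in(108,116,124,132,140,150,160,170,178,186):
    q=P[(r<30)&(z>=lo)&(z<lo+8)]
    if len(q):print(lo,len(q),cv2.minEnclosingCircle(q[:,:2].astype(np.float32)))
a=cv2.resize(t['color'][200:320,260:380],None,fx=4,fy=4,interpolation=cv2.INTER_CUBIC)[:,:,::-1];cv2.imwrite('pics/crop5.png',cv2.convertScaleAbs(a,alpha=1.6))
E
```

```text
9.45 [ 487.0146611  -280.35543006  287.95913069] [ 3.14158203e+00 -1.49985960e-04  4.84558940e-01]
bar 1873 [ 488.0761332  -281.73620723   73.80572473] ((486.3901062011719, -282.66162109375), (74.96475982666016, 25.98740005493164), 25.748498916625977)
top 1429 [ 487.12625038 -282.25509228   74.72033293] ((485.9175720214844, -282.72564697265625), (71.9291000366211, 22.906343460083008), 26.247825622558594)
(4, 4)
108 132 ((524.486083984375, 58.639373779296875), 24.809490203857422)
116 62 ((523.8457641601562, 59.118350982666016), 20.983991622924805)
124 42 ((523.7056274414062, 59.535499572753906), 20.16592788696289)
132 31 ((525.106201171875, 59.66761016845703), 20.302268981933594)
140 23 ((525.7252197265625, 59.383201599121094), 20.050249099731445)
150 36 ((523.73583984375, 58.75115966796875), 20.470991134643555)
160 35 ((523.7546997070312, 59.94236755371094), 21.08642578125)
170 63 ((524.8450317382812, 59.84187316894531), 21.040111541748047)
178 107 ((523.9869384765625, 58.89737319946289), 20.60032081604004)
186 20 ((524.7069702148438, 58.60990905761719), 5.965946197509766)
```

View pics/crop5.png

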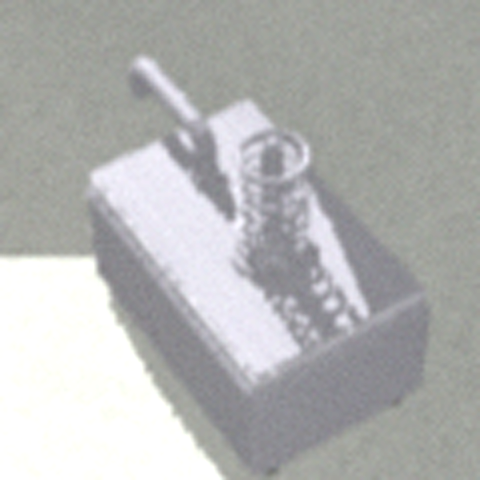

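The crop shows the spring upright over the rod, with its top at (275,155), sitting down on the lid flange. Its top measures about 183 mm, so it is home. Next is the handle, at (486.3,-282.7) with its bar at about 26.3°.

Request:
arm_command(deltas=[{"dx": -0.0007, "dy": -0.0022, "dz": -0.02, "yaw": -1.2}, {"dx": 0, "dy": 0, "dz": -0.04, "yaw": 0}, {"dx": 0, "dy": 0, "dz": -0.04, "yaw": 0}, {"dx": 0, "dy": 0, "dz": -0.04, "yaw": 0}, {"dx": 0, "dy": 0, "dz": -0.04, "yaw": 0}, {"dx": 0, "dy": 0, "dz": -0.025, "yaw": 0}, {"dx": 0, "dy": 0, "dz": -0.014, "yaw": 0}, {"dx": 0, "dy": 0, "dz": -0.005, "yaw": 0}, {"dx": 0, "dy": 0, "dz": 0, "yaw": 0}])

```text
t: 10.4
eef_pos: [486.8, -282.0, 63.6]
tcp_rot: [-3.141, 0.0, 0.465]
ft_force: [0.4, -0.9, 0.8]
opening: 1.0
grip_force: 0.0
```

Request:
arm_command(deltas=[{"dx": 0, "dy": 0, "dz": 0, "yaw": 0}, {"dx": 0, "dy": 0, "dz": 0, "yaw": 0}, {"dx": 0, "dy": 0, "dz": 0, "yaw": 0}, {"dx": 0, "dy": 0, "dz": 0, "yaw": 0}, {"dx": 0, "dy": 0, "dz": 0, "yaw": 0}, {"dx": 0, "dy": 0, "dz": 0, "yaw": 0}, {"dx": 0, "dy": 0, "dz": 0, "yaw": 0}, {"dx": 0, "dy": 0, "dz": 0, "yaw": 0}, {"dx": 0, "dy": 0, "dz": 0, "yaw": 0}, {"dx": 0, "dy": 0, "dz": 0, "yaw": 0}, {"dx": 0, "dy": 0, "dz": 0, "yaw": 0}, {"dx": 0, "dy": 0, "dz": 0, "yaw": 0}], gripper=0.018)

```text
t: 11.6
eef_pos: [486.5, -282.8, 63.6]
tcp_rot: [3.142, 0.0, 0.464]
ft_force: [0.3, -1.0, -1.5]
opening: 0.272
grip_force: 30.0
```

Request:
arm_command(deltas=[{"dx": 0, "dy": 0, "dz": 0.01, "yaw": 0}, {"dx": 0, "dy": 0, "dz": 0.025, "yaw": 0}, {"dx": 0, "dy": 0, "dz": 0.04, "yaw": 0}, {"dx": 0, "dy": 0, "dz": 0.04, "yaw": 0}, {"dx": 0, "dy": 0, "dz": 0.04, "yaw": 0}, {"dx": 0, "dy": 0, "dz": 0.04, "yaw": 0}, {"dx": 0, "dy": 0.01, "dz": 0.022, "yaw": 0}, {"dx": 0.003, "dy": 0.03, "dz": 0.01, "yaw": -2}, {"dx": 0.004, "dy": 0.04, "dz": 0, "yaw": -2}, {"dx": 0.005, "dy": 0.04, "dz": 0, "yaw": -2}, {"dx": 0.005, "dy": 0.04, "dz": 0, "yaw": -2}, {"dx": 0.005, "dy": 0.04, "dz": 0, "yaw": -2}, {"dx": 0.005, "dy": 0.04, "dz": 0, "yaw": 0}, {"dx": 0.005, "dy": 0.04, "dz": 0, "yaw": 0}, {"dx": 0.005, "dy": 0.035, "dz": 0, "yaw": 0}, {"dx": 0, "dy": 0.02, "dz": 0, "yaw": 0}, {"dx": 0, "dy": 0.007, "dz": 0, "yaw": 0}, {"dx": 0, "dy": 0, "dz": 0, "yaw": 0}, {"dx": 0, "dy": 0, "dz": 0, "yaw": 0}])

```text
t: 13.5
eef_pos: [523.4, 58.5, 290.9]
tcp_rot: [3.141, -0.0, 0.289]
ft_force: [-0.3, -0.9, -1.4]
opening: 0.269
grip_force: 30.0
```

```bash
python3 - <<'E'
from h import *
from scipy.optimize import least_squares
c=grab('wrist','w6.png'); s=state(); E=s['eef_pos'];print(s['t'],E,s['tcp_rot'],s['opening'])
P=pts(c);z=P[...,2];r=np.hypot(P[...,0]-E[0],P[...,1]-E[1])
# flange cylinder side r=22, underside at E-59.6, cyl height ~19
zu=E[2]-59.6
for a,b in((0,3),(3,7),(7,11),(11,15),(15,19),(19,24)):
    q=P[(z>zu+a)&(z<zu+b)&(r<27)]
    if len(q)>8:
        f=least_squares(lambda p:np.hypot(q[:,0]-p[0],q[:,1]-p[1])-22,E[:2],loss='soft_l1')
        print(a,len(q),f.x.round(2),np.abs(f.fun).mean().round(2))
# bar top & rod
q=P[(r<27)];print('z range',q[:,2].min() if len(q) else 0)
q=P[(z>140)&(z<203)&(np.hypot(P[...,0]-523.6,P[...,1]-59.3)<9)];print('rod',len(q),q.mean(0) if len(q) else 0)
for n in('top','scene'):
    c=grab(n);P=pts(c);zz=P[...,2]
    q=P[(zz>zu+60)&(zz<zu+75)&(np.hypot(P[...,0]-E[0],P[...,1]-E[1])<45)&(c['color'].max(2)<60)]
    print(n,len(q))
E
```

```text
13.55 [523.46810518  58.21337285 290.82239388] [ 3.14128656e+00 -5.34005553e-06  2.88824102e-01] 0.2720511702974374
3 14 [522.18  58.46] 0.13
7 9 [521.95  58.5 ] 0.07
11 15 [521.98  58.43] 0.07
15 99 [520.79  58.07] 0.46
19 75 [518.35  57.3 ] 0.63
z range 100.0121598320917
rod 133 [528.5640167   60.8413292  160.01820922]
top 0
scene 332
```

View pics/w6.png

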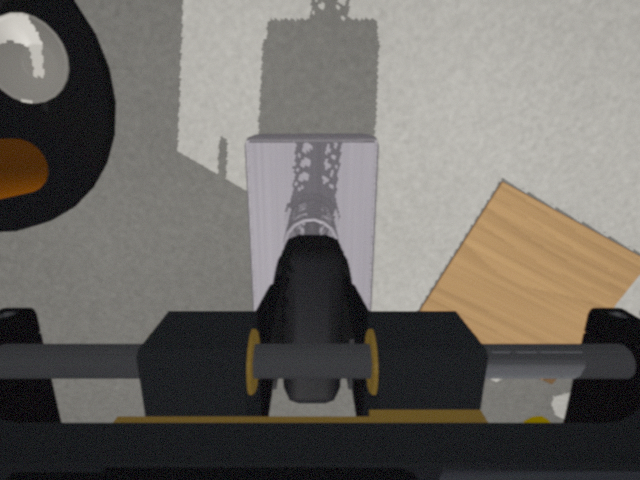

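The wrist view shows the handle held with its flange at (312,270), just in front of the spring and rod at (312,215). The flange arc fits a centre of about (522.3,58.4), so I'll correct by (+1.2,+0.9) mm and lower it onto the rod.

Request:
arm_command(deltas=[{"dx": 0.0012, "dy": 0.0009, "dz": 0, "yaw": 0}, {"dx": 0, "dy": 0, "dz": -0.012, "yaw": 0}, {"dx": 0, "dy": 0, "dz": -0.015, "yaw": 0}, {"dx": 0, "dy": 0, "dz": -0.007, "yaw": 0}, {"dx": 0, "dy": 0, "dz": -0.005, "yaw": 0}, {"dx": 0, "dy": 0, "dz": -0.004, "yaw": 0}, {"dx": 0, "dy": 0, "dz": 0, "yaw": 0}])

```text
t: 14.35
eef_pos: [524.7, 60.1, 247.3]
tcp_rot: [-3.142, 0.0, 0.29]
ft_force: [0.4, -0.3, -1.1]
opening: 0.273
grip_force: 30.0
```

Request:
arm_command(deltas=[{"dx": 0, "dy": 0, "dz": -0.004, "yaw": 0}, {"dx": 0, "dy": 0, "dz": -0.004, "yaw": 0}, {"dx": 0, "dy": 0, "dz": -0.004, "yaw": 0}, {"dx": 0, "dy": 0, "dz": 0, "yaw": 0}])

```text
t: 14.75
eef_pos: [524.7, 60.1, 235.3]
tcp_rot: [-3.142, 0.0, 0.29]
ft_force: [0.4, 0.5, 0.7]
opening: 0.271
grip_force: 30.0
```

Request:
arm_command(deltas=[{"dx": 0, "dy": -0.0005, "dz": -0.004, "yaw": 0}, {"dx": 0, "dy": 0, "dz": -0.005, "yaw": 0}, {"dx": 0, "dy": 0, "dz": -0.005, "yaw": 0}, {"dx": 0, "dy": 0, "dz": 0, "yaw": 0}])

```text
t: 15.15
eef_pos: [524.8, 59.7, 221.3]
tcp_rot: [-3.141, 0.0, 0.29]
ft_force: [-0.2, 1.8, 6.1]
opening: 0.274
grip_force: 30.0
```

Request:
arm_command(deltas=[{"dx": 0, "dy": 0, "dz": -0.003, "yaw": 0}, {"dx": 0, "dy": 0, "dz": -0.003, "yaw": 0}, {"dx": 0, "dy": 0, "dz": -0.003, "yaw": 0}, {"dx": 0, "dy": 0, "dz": -0.003, "yaw": 0}, {"dx": 0, "dy": 0, "dz": 0, "yaw": 0}])

```text
t: 15.65
eef_pos: [525.0, 59.7, 210.0]
tcp_rot: [3.141, -0.001, 0.29]
ft_force: [0.1, 1.7, 9.2]
opening: 0.27
grip_force: 30.0
```

Request:
arm_command(deltas=[{"dx": 0, "dy": 0, "dz": -0.0015, "yaw": 0}, {"dx": 0, "dy": 0, "dz": 0, "yaw": 3}, {"dx": 0, "dy": 0, "dz": 0, "yaw": 6}, {"dx": 0, "dy": 0, "dz": 0, "yaw": 6}, {"dx": 0, "dy": 0, "dz": 0, "yaw": 6}, {"dx": 0, "dy": 0, "dz": 0, "yaw": 0}])

```text
t: 16.25
eef_pos: [525.5, 59.6, 209.0]
tcp_rot: [3.14, -0.002, 0.66]
ft_force: [0.1, 0.7, 10.2]
opening: 0.271
grip_force: 30.0
```

Request:
arm_command(deltas=[{"dx": -0.0001, "dy": 0, "dz": 0, "yaw": 6}, {"dx": -0.0001, "dy": 0, "dz": 0, "yaw": 7}, {"dx": -0.0001, "dy": 0.0001, "dz": 0, "yaw": 7}, {"dx": -0.0002, "dy": 0.0001, "dz": 0, "yaw": 7}, {"dx": -0.0002, "dy": 0.0001, "dz": 0, "yaw": 7}, {"dx": -0.0001, "dy": 0.0001, "dz": 0, "yaw": 7}, {"dx": -0.0001, "dy": 0.0001, "dz": 0, "yaw": 7}, {"dx": -0.0001, "dy": 0.0001, "dz": 0, "yaw": 7}, {"dx": -0.0001, "dy": 0, "dz": 0, "yaw": 7}, {"dx": 0, "dy": 0, "dz": 0, "yaw": 7}, {"dx": 0, "dy": 0, "dz": 0, "yaw": 0}])

```text
t: 17.35
eef_pos: [524.0, 60.2, 208.9]
tcp_rot: [3.14, 0.001, 1.865]
ft_force: [-1.2, 0.0, 10.3]
opening: 0.273
grip_force: 30.0
```

```bash
python3 -c "
from cell import state
s=state();print(s['eef_pos'],s['tcp_rot'],s['ft_force'],s['moment'],s['joints'])"
```

```text
[524.00942985  60.15897202 208.90524687] [3.14007845e+00 5.90067147e-04 1.86483663e+00] [-1.22321882  0.04536084 10.30831999] [ 0.11026832  0.12127554 -0.04246402] [-1.09107964e-02  3.81606173e-01  1.82755132e+00 -1.34904309e-04
  9.30813661e-01 -3.04871067e-01]
```

Now I'll let it rise, then release it to confirm that it is locked.

Request:
arm_command(deltas=[{"dx": 0, "dy": 0, "dz": 0.003, "yaw": 0}, {"dx": 0, "dy": 0, "dz": 0.005, "yaw": 0}, {"dx": 0, "dy": 0, "dz": 0.005, "yaw": 0}, {"dx": 0, "dy": 0, "dz": 0.004, "yaw": 0}, {"dx": 0, "dy": 0, "dz": 0.003, "yaw": 0}, {"dx": 0, "dy": 0, "dz": 0, "yaw": 0}])

```text
t: 17.95
eef_pos: [523.8, 60.2, 228.4]
tcp_rot: [3.141, 0.0, 1.861]
ft_force: [0.5, 0.2, 3.3]
opening: 0.272
grip_force: 30.0
```

Request:
arm_command(deltas=[{"dx": 0, "dy": 0, "dz": 0, "yaw": 0}, {"dx": 0, "dy": 0, "dz": 0, "yaw": 0}, {"dx": 0, "dy": 0, "dz": 0, "yaw": 0}, {"dx": 0, "dy": 0, "dz": 0, "yaw": 0}, {"dx": 0, "dy": 0, "dz": 0, "yaw": 0}], gripper=0.06)

```text
t: 18.45
eef_pos: [523.6, 60.2, 228.0]
tcp_rot: [-3.141, -0.0, 1.861]
ft_force: [-0.4, -0.2, -0.1]
opening: 0.611
grip_force: 0.0
```

```bash
python3 - <<'E'
from h import *
s=state();print(s['t'],s['eef_pos'],s['ft_force'])
c=grab('wrist')
P=pts(c);z=P[...,2];r=np.hypot(P[...,0]-523.6,P[...,1]-59.2)
m=(r<42)&(z>225)&(z<265)&(c['color'].max(2)<70)
q=P[m];print(len(q),np.percentile(q[:,2],[50,90,98]) if len(q) else 0)
c=grab('scene','s7.png');P=pts(c);z=P[...,2];r=np.hypot(P[...,0]-523.6,P[...,1]-59.2)
for a,b in((168,192),(192,215),(215,250)):
    q=P[(r<26)&(z>a)&(z<b)];print(a,len(q),q.min(0) if len(q) else 0)
E
```

```text
18.45 [523.55472442  60.1835713  228.01069687] [-0.4033284  -0.24578568 -0.08376207]
11424 [242.26241846 255.14809031 263.33604129]
168 130 [521.94034385  37.22314916 168.02045682]
192 131 [515.66415692  37.46738389 192.0463594 ]
215 157 [515.91074046  34.38114006 215.45447147]
```

Request:
arm_command(deltas=[{"dx": 0, "dy": 0, "dz": 0.015, "yaw": 0}, {"dx": 0, "dy": 0, "dz": 0.03, "yaw": 0}, {"dx": 0, "dy": 0, "dz": 0.03, "yaw": 0}, {"dx": 0, "dy": 0, "dz": 0.02, "yaw": 0}, {"dx": 0, "dy": 0, "dz": 0, "yaw": 0}], gripper=0.095)

```text
t: 19.05
eef_pos: [524.3, 60.2, 325.7]
tcp_rot: [3.137, 0.001, 1.861]
ft_force: [0.1, 0.1, -0.4]
opening: 0.977
grip_force: 0.0
```

```bash
python3 - <<'E'
from h import *
s=state();E=s['eef_pos'];print(s['t'],E,s['tcp_rot'])
for n in('wrist','scene'):
    c=grab(n,n+'8.png')
    P=pts(c);z=P[...,2];r=np.hypot(P[...,0]-523.6,P[...,1]-59.2)
    m=(r<42)&(z>215)&(z<256)&(c['color'].max(2)<75)
    q=P[m];print(n,len(q),np.percentile(q[:,2],[50,90,97]))
    q=q[q[:,2]>238]
    print(q.mean(0),cv2.minAreaRect(q[:,:2].astype(np.float32)))
a=cv2.resize(c['color'][190:320,250:380],None,fx=4,fy=4,interpolation=cv2.INTER_CUBIC)[:,:,::-1];cv2.imwrite('pics/crop8.png',cv2.convertScaleAbs(a,alpha=1.6))
E
```

```text
19.05 [524.32576443  60.22115951 325.73009467] [3.13704415e+00 1.43258623e-03 1.86060255e+00]
wrist 3947 [242.10316061 243.31664266 243.73147996]
[523.98197618  62.30911173 241.97398648] ((524.7042846679688, 60.49307632446289), (24.643226623535156, 72.78783416748047), 16.94403076171875)
scene 491 [241.60887645 245.212884   246.09694332]
[529.27462553  56.88591217 243.27823549] ((527.1549682617188, 58.517704010009766), (24.738059997558594, 72.88597869873047), 16.291481018066406)
```

View pics/crop8.png

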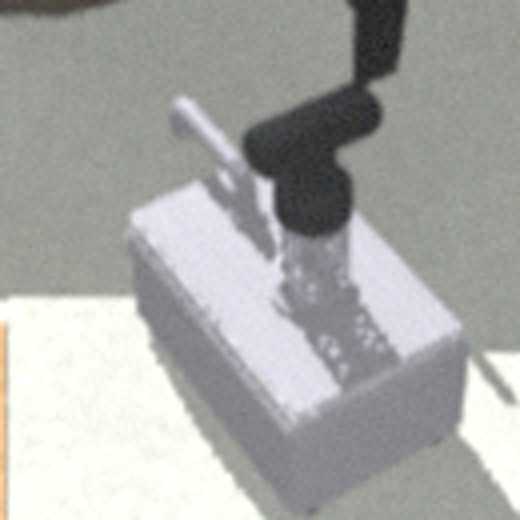

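The crop shows the handle locked on the rod: bar across the spout line at (315,130), flange at (315,205), compressed spring below. Its top measures 243.3 mm, against 243.5 expected. For the stroke I'll press the bar from above with closed fingertips.

Request:
arm_command(deltas=[{"dx": -0.0005, "dy": -0.0007, "dz": 0, "yaw": 0}, {"dx": 0, "dy": 0, "dz": 0, "yaw": 0}, {"dx": 0, "dy": 0, "dz": 0, "yaw": 0}, {"dx": 0, "dy": 0, "dz": 0, "yaw": 0}, {"dx": 0, "dy": 0, "dz": 0, "yaw": 0}, {"dx": 0, "dy": 0, "dz": 0, "yaw": 0}, {"dx": 0, "dy": 0, "dz": 0, "yaw": 0}, {"dx": 0, "dy": 0, "dz": 0, "yaw": 0}, {"dx": 0, "dy": 0, "dz": 0, "yaw": 0}, {"dx": 0, "dy": 0, "dz": 0, "yaw": 0}, {"dx": 0, "dy": 0, "dz": 0, "yaw": 0}, {"dx": 0, "dy": 0, "dz": 0, "yaw": 0}, {"dx": 0, "dy": 0, "dz": 0, "yaw": 0}, {"dx": 0, "dy": 0, "dz": -0.015, "yaw": 0}, {"dx": 0, "dy": 0, "dz": -0.02, "yaw": 0}, {"dx": 0, "dy": 0, "dz": -0.015, "yaw": 0}, {"dx": 0, "dy": 0, "dz": -0.008, "yaw": 0}, {"dx": 0, "dy": 0, "dz": -0.005, "yaw": 0}, {"dx": 0, "dy": 0, "dz": 0, "yaw": 0}], gripper=0.0)

```text
t: 21.05
eef_pos: [523.2, 59.5, 260.2]
tcp_rot: [3.141, -0.0, 1.861]
ft_force: [-0.4, 0.7, 2.4]
opening: 0.003
grip_force: 1.2
```

Request:
arm_command(deltas=[{"dx": 0, "dy": 0, "dz": -0.004, "yaw": 0}, {"dx": 0, "dy": 0, "dz": -0.005, "yaw": 0}, {"dx": 0, "dy": 0, "dz": -0.005, "yaw": 0}, {"dx": 0, "dy": 0, "dz": -0.005, "yaw": 0}, {"dx": 0, "dy": 0, "dz": -0.003, "yaw": 0}, {"dx": 0, "dy": 0, "dz": 0, "yaw": 0}])

```text
t: 21.65
eef_pos: [523.5, 59.5, 238.8]
tcp_rot: [3.14, 0.0, 1.861]
ft_force: [-1.4, 1.5, 9.3]
opening: 0.004
grip_force: 4.9
```

Request:
arm_command(deltas=[{"dx": 0, "dy": 0, "dz": -0.0007, "yaw": 0}, {"dx": 0, "dy": 0, "dz": -0.0005, "yaw": 0}, {"dx": 0, "dy": 0, "dz": 0, "yaw": 0}, {"dx": 0, "dy": 0, "dz": 0, "yaw": 0}])

```text
t: 22.05
eef_pos: [523.7, 59.5, 238.2]
tcp_rot: [3.139, 0.001, 1.861]
ft_force: [-0.9, 1.0, 13.3]
opening: 0.003
grip_force: 6.4
```

Request:
arm_command(deltas=[{"dx": 0, "dy": 0, "dz": -0.0008, "yaw": 0}, {"dx": 0, "dy": 0, "dz": 0, "yaw": 0}, {"dx": 0, "dy": 0, "dz": 0, "yaw": 0}])

```text
t: 22.35
eef_pos: [523.9, 59.6, 238.0]
tcp_rot: [3.138, 0.001, 1.861]
ft_force: [-3.4, 0.7, 18.3]
opening: 0.002
grip_force: 9.1
```

The force jumped to 18 N without further travel, so the handle is at the hard stop. Now I'll let it spring back and retreat.

Request:
arm_command(deltas=[{"dx": 0, "dy": 0, "dz": 0.003, "yaw": 0}, {"dx": 0, "dy": 0, "dz": 0.005, "yaw": 0}, {"dx": 0, "dy": 0, "dz": 0.006, "yaw": 0}, {"dx": 0, "dy": 0, "dz": 0.008, "yaw": 0}, {"dx": 0, "dy": 0, "dz": 0.01, "yaw": 0}, {"dx": 0, "dy": 0, "dz": 0.02, "yaw": 0}, {"dx": 0, "dy": 0, "dz": 0.03, "yaw": 0}, {"dx": 0, "dy": 0, "dz": 0.03, "yaw": 0}, {"dx": 0, "dy": 0, "dz": 0, "yaw": 0}, {"dx": 0, "dy": 0, "dz": 0, "yaw": 0}])

```text
t: 23.35
eef_pos: [523.0, 59.5, 348.3]
tcp_rot: [3.141, 0.0, 1.861]
ft_force: [0.3, -0.1, 0.4]
opening: 0.001
grip_force: 0.0
```

```bash
python3 - <<'E'
from h import *
s=state();print(s['t'],s['eef_pos'],s['ft_force'])
c=grab('wrist');P=pts(c);z=P[...,2];r=np.hypot(P[...,0]-523.6,P[...,1]-59.2)
q=P[(r<42)&(z>205)&(z<258)&(c['color'].max(2)<75)];print(len(q),np.percentile(q[:,2],[50,90,97]))
q=q[q[:,2]>236];print(cv2.minAreaRect(q[:,:2].astype(np.float32)))
n=grab('scene','s9.png');o=cv2.imread('pics/scene0.png')[:,:,::-1]
print('turntable diff',np.abs(n['color'][175:300,405:540].astype(int)-o[175:300,405:540]).mean())
E
```

```text
23.35 [523.01149252  59.51173686 348.28117754] [ 0.29168519 -0.06918566  0.42997729]
2993 [242.11940146 243.34981343 243.80457241]
((524.2706298828125, 62.470943450927734), (25.824546813964844, 69.32196044921875), 17.304054260253906)
turntable diff 5.315950617283951
```

```bash
python3 -c "
from cell import job_done;print(job_done())"
```

```text
the job is handed in; nothing more can be done
None
```

The job is handed in at about 23 s: the spring is home on the lid, the handle is locked on the cross pin, it went down to its stop and sprang back to full height, and the arm never went near the turntable.

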